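Clamp the wide casting mould shut with its draw latch

ROBOT

A 6-joint arm with a two-finger parallel gripper is mounted at the origin on the work surface. World frame = base frame: x ahead of the robot, y to its left, z up, the work surface at z = 0. Lengths are in mm, angles in rad, forces in N, time in s.
With the tool pointing down it reaches from about 325 to 850 mm from the base axis. Payload 15.5 kg.
Tool frame: the origin (TCP) lies midway between the tips of the shut fingers; the grasp point (between the pads) lies 19 mm behind it; z points along the fingers, y is the line along which they close (so a half turn about z gives the same grasp; the last joint's range is limited). The gripper opens to 91 mm and grips with 3 to 60 N. Pads are 32 mm wide; open, the fingers measure 118 mm over their backs; the gripper's body (76 mm by 178 mm) begins 60 mm behind the grasp point.
Start: joints at [1.137, 0.494, 1.345, -0, 1.302, -0.096], TCP at [207.128, 589.681, 180.515] pointing down, gripper open.
Joint ranges: [-2.91, 2.91], [-0.82, 2.16], [0.22, 2.67], [-1.22, 4.37], [0.12, 2.79], [-3.08, 3.08]. Speed limits (rad/s): [1.89, 1.89, 2.57, 3.01, 3.01, 3.01].

INTERFACE

Orientations are given as a 3x3 rotation matrix whose columns are the frame's x, y, z axes.
In Python, from plant import read_state, get_image, camera_info, close_job gives the robot as it stands.
- The arm moves only by the tool step_arm, never from a script. Its argument "motion" is one flat list of numbers, 7 for each row, row after row: the closure in counts, from 0 (fully open) to 255 (shut), then the shift along the world's x, y, z in m, then the turn, a rotation vector about the world's x, y, z in degrees. In form: [fingers, tx, ty, tz, wx, wy, wz, fingers, tx, ty, tz, wx, wy, wz, ...]. A call has 1 to 8 rows; each row shifts and turns the commanded pose from where the row before left it; what a row does not reach is not made up. A row lasts 1/8 s, in which the tool goes at most 62.5 mm and 10.7 degrees, less where a joint would pass 70% of its speed; a pose out of reach is approached as far as the arm can. A call with a gripper value outside its range is refused whole. The fingers move at their own pace and stop on an object; "newtons" is the grip in N (left out, the last holds). Time passes only in rows, so rows that do not move let the fingers close. It gives the time, the measured TCP pose, the force, the opening and the grip force at its end, in the units of the state.
- read_state(): the state, without advancing time (a new reading comes with each control period).
- get_image(name): name is "scene" or "top" or "wrist"; returns the picture (384x512x3 uint8, red, green, blue); there is no depth.
- camera_info(name): a dict with "camera_matrix" (3x3 intrinsics, pixels), "dist_coeffs" ([k1, k2, p1, p2, k3] as OpenCV has them; the pictures are not rectified), "R" (3x3) and "t" (3): a world point X has camera coordinates R X + t. Camera axes: x right, y down, z forward; pixel columns grow to the right and rows downward; lengths in mm; the calibration is good to about 2 mm. A picture is of the moment at which its call begins: read the wrist's pose just before it. camera_info takes no time and is no camera call; for the wrist camera it gives the pose at the moment of the call.
- close_job(): hands the job in; it is judged then, once.
The state is a dict: "time_s": time; "joint_pos": joint angles; "qd": joint speeds; "joint_torque": joint torques, N m; "position": TCP position; "tool_rot": TCP orientation; "force": force on the tool from outside, world axes, zero at the start; "moment": the same for the moment, N m; "gripper_width": finger opening in mm; "grip_force": force on a finger pad.
Only numpy, scipy, OpenCV 4.12 (cv2) and the standard library are available. Lean on these libraries where they do the work, as an engineer would, in place of code of your own. Each camera call takes 0.05 s, during which the arm holds its last target. There are 200 camera calls.

TASK

In the colour lab, clamp the wider of the two aluminium casting moulds shut: flip the wire loop of its draw latch over so that it drops behind the keeper lip, then push the latch lever over past centre until it lies flat and stays there, and let go. Leave the narrow mould's latch open as it is, and do not disturb the jar, the tape roll or the spatula.

Things in the scene. Friction and masses are not known exactly. Their poses are not given: they have to be found in the camera images.
- wide_mould: Wider mould, fixed: 180 mm across its y, top 50 mm up, plain aluminium, one pouring hole on one side of the latch, two on the other (narrow mould: 90 mm, one hole, same latch). Fixed half to -x, sliding half to +x, foam seal between. Origin on the table under the lever's pivot, latch on the line y = 0; +x points from pivot to keeper, roughly away from the robot.
- wide_lever (a joint): Lever angle, rad: 0 = clamped, flat, pointing to mould -x; 1.57 upright; starts 1.65 to 2.0, leaning to the keeper. Pivot 70 mm above the table, axis along y. Paddle 26 mm wide, end 87 mm from the pivot; its face on the keeper's side (on top when flat) is 9 mm off the pivot axis. Stays where left while unhooked; hooked, it takes 1 to 5 N at 65 mm, springs back if left before centre (near 0.3), stays down past it.
- wide_bar (a point): Middle of the crossbar (5 mm thick, 42 mm long along y) of the dark wire loop, hinged on the lever 30 mm from its pivot; bar 108 mm from that hinge. Starts thrown back on a stop, past upright to mould -x, bar about 200 mm up, 45 mm above the lever's end. Swings freely: pushed +x past upright it falls over the keeper by itself. Hooked, it lies about 61 mm up on the +x side of the lip.
- wide_keeper (a point): Centre of the keeper lip on the wide mould's sliding half, 63 mm up; axes as the mould's. Steel lip 24 mm wide, 14 mm long, leaning 25 degrees to +x, on a pad whose top is 58 mm up; the loop drops round it. It is 82 mm from the pivot along mould x when open and about 5 mm nearer when clamped.
- narrow_bar (a point): Middle of the crossbar of the same kind of loop on the narrow mould's latch: to be left as it is.
- jar_mid (a point): Middle of a clear lidded jar, 68 mm across, 70 mm high: bystander.
- tape: Roll of clear tape lying flat, 100 mm across, 45 mm high; origin under its centre: bystander.
- spatula_grip (a point): Grip of a 200 mm spatula lying on the table: bystander.

How it is judged:
By the outcome, as a careful person would: the job done as asked, in the order asked, and still so for the second after the job is handed in, with the robot touching nothing.
It also fails if it takes over 38 s, if anything falls off the work surface, if the arm or the gripper's body presses on something with over 40 N, if the wrist force passes 120 N, or if a joint passes its speed limit or range.

## Working session

There is one attempt and no reset: what is moved stays moved. The work goes in short steps, Python scripts to look and compute and a tool call to move; the robot and the scene stay as the last step left them, time stands still between calls to the robot, and variables do not carry over. Pictures are saved under pics/ and viewed, at most 10 in all, crops included, and the job is handed in when it is done.

Besides the shell and the picture viewer there is one more tool, called after "Call:" by a JSON object that holds its "method" and its "body". step_arm: Moves the arm, as the interface text tells. Its arguments: {"type":"object","properties":{"motion":{"type":"array"},"newtons":{"type":"number"}},"required":["motion"]}

```bash
mkdir -p pics; cat > h.py <<'E'
import numpy as np, cv2
from plant import *
def cam(n):
    c=camera_info(n); return [np.array(c[k],float) for k in("camera_matrix","dist_coeffs","R","t")]
def ray(n,uv,c=None):
    K,d,R,t=c or cam(n); p=cv2.undistortPoints(np.array([[uv]],float),K,d)[0,0]
    v=R.T@np.array([p[0],p[1],1]); return -R.T@t.ravel(), v/np.linalg.norm(v)
def onz(n,uv,z,c=None):
    o,v=ray(n,uv,c); return o+v*(z-o[2])/v[2]
def tri(rs):
    A=sum(np.eye(3)-np.outer(v,v) for o,v in rs); b=sum((np.eye(3)-np.outer(v,v))@o for o,v in rs)
    X=np.linalg.solve(A,b); return X,[np.linalg.norm((np.eye(3)-np.outer(v,v))@(X-o)) for o,v in rs]
def proj(n,X):
    K,d,R,t=cam(n); return cv2.projectPoints(np.array(X,float).reshape(-1,3),cv2.Rodrigues(R)[0],t,K,d)[0].reshape(-1,2)
def save(n,f,crop=None,s=1):
    im=get_image(n)[:,:,::-1]; cv2.imwrite("pics/raw_"+f,im)
    if crop: a,b,c,d=crop; im=im[b:d,a:c]
    cv2.imwrite("pics/"+f,cv2.resize(im,None,fx=s,fy=s,interpolation=cv2.INTER_CUBIC))
E
python3 - <<'E'
from h import *
save("scene","s0.png",s=1.5);save("top","t0.png",s=1.5)
print(read_state())
for n in("scene","top"):
    K,d,R,t=cam(n);print(n,-R.T@t,R[2])
E
```

```text
{'time_s': 0.1, 'joint_pos': array([ 1.13748270e+00,  4.94127396e-01,  1.34607330e+00,  9.12911874e-06,
        1.30249582e+00, -9.54855223e-02]), 'qd': array([-1.52403151e-05, -1.03743754e-03, -1.01229212e-03,  9.40475976e-04,
       -7.37634434e-04, -2.95654172e-04]), 'joint_torque': array([ 2.68259122e-03, -8.80230618e+01, -3.82545018e+01,  7.07802339e-02,
        4.80380806e-02, -3.38607128e-05]), 'position': array([206.97382945, 589.33099872, 179.99256311]), 'tool_rot': array([[-9.43475910e-01,  3.31440772e-01, -4.71477645e-04],
       [ 3.31441088e-01,  9.43475389e-01, -9.98143318e-04],
       [ 1.14002163e-04, -1.09799124e-03, -9.99999391e-01]]), 'force': array([ 0.08909101, -0.5568631 , -0.75566361]), 'moment': array([-0.0080965 ,  0.02878625, -0.03817601]), 'grip_force': 0.0, 'gripper_width': 91.38260474368137}
scene [1413.68215113 1001.36763043 1300.61547235] [-0.44651234 -0.56831284 -0.69112029]
top [ 427.83340158  -13.15247001 1450.48796036] [ 0.13625213 -0.00820213 -0.99064024]
```

View pics/s0.png

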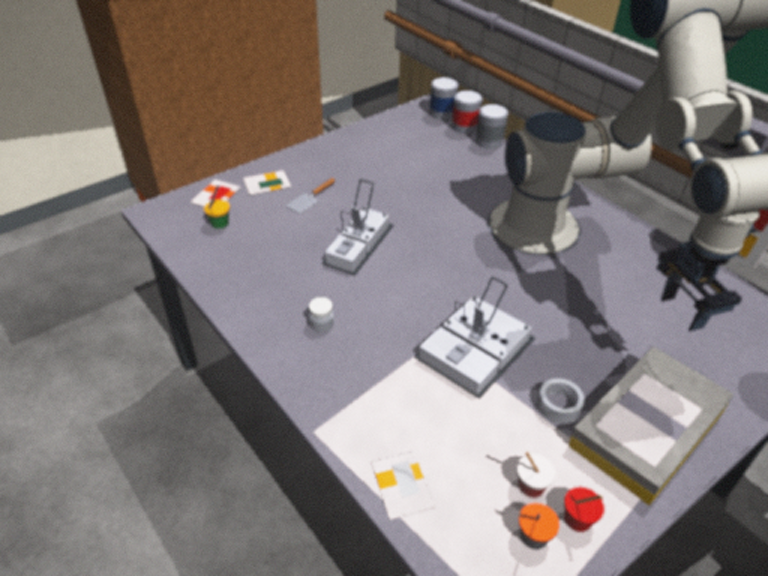

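View pics/t0.png

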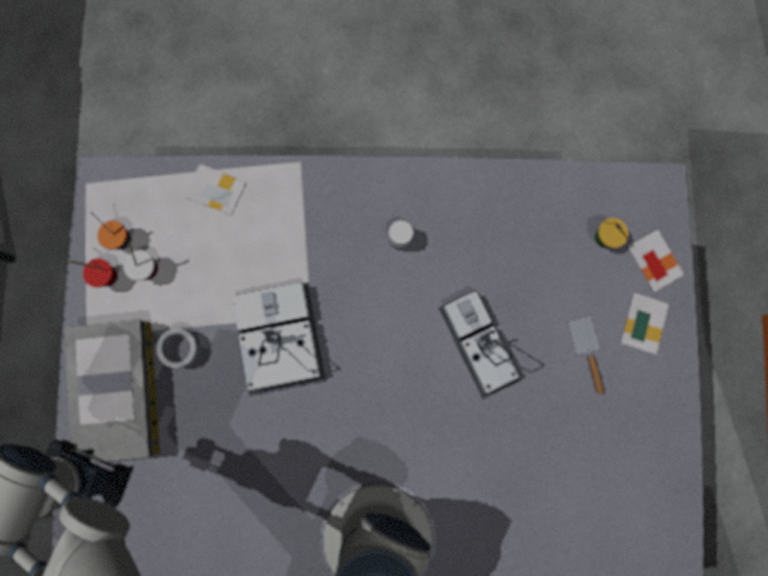

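The scene picture shows the wide mould near (475,340)/1.5 with its loop thrown back. The top picture shows it near (280,335)/1.5, with the tape left of it at (178,347)/1.5. I'll enlarge both.

```bash
python3 - <<'E'
import cv2
for f,(a,b,c,d) in(("s0",(270,180,370,265)),("t0",(150,180,240,265))):
    im=cv2.imread(f"pics/raw_{f}.png")[b:d,a:c]
    im=cv2.convertScaleAbs(im,alpha=1.2)
    cv2.imwrite(f"pics/{f}c.png",cv2.resize(im,None,fx=7,fy=7,interpolation=cv2.INTER_CUBIC))
E
```

```text
(no output)
```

View pics/s0c.png

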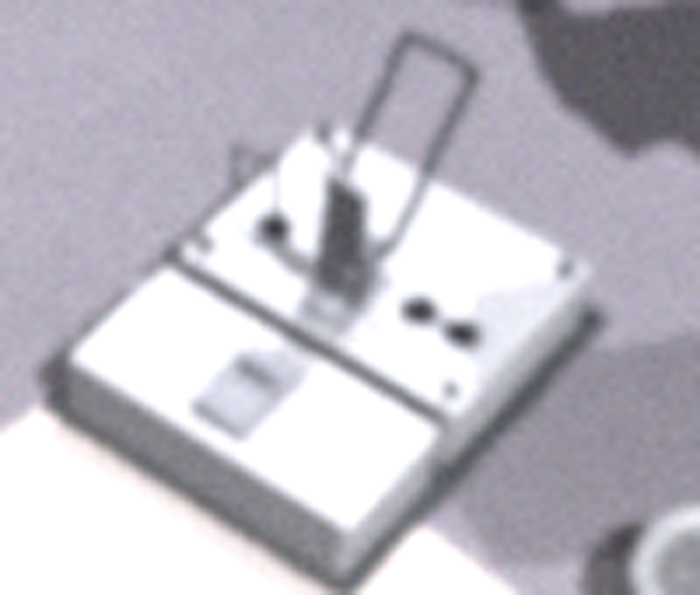

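View pics/t0c.png

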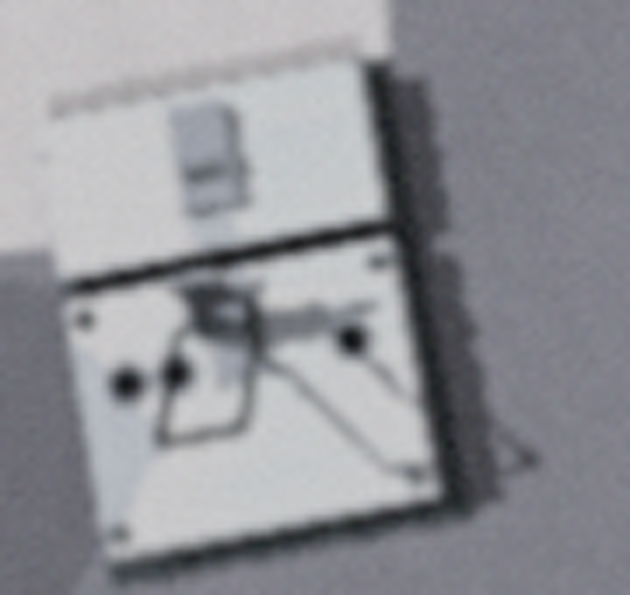

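The enlarged scene crop shows the bar ends at (405,40) and (472,75), the lip at (258,370) and the lever end at (345,188). In the top crop the bar ends are at (160,440) and (243,430), and the lip is at (208,172).

```bash
cat >> h.py <<'E'
def px(p,o): return (o[0]+(p[0]+.5)/7-.5, o[1]+(p[1]+.5)/7-.5)
E
python3 - <<'E'
from h import *
np.set_printoptions(precision=1,suppress=True)
S=lambda *p:px(p,(270,180)); T=lambda *p:px(p,(150,180))
for nm,s,t in(("barL",(472,75),(160,440)),("barR",(405,40),(243,430)),("lip",(258,368),(208,172)),("levend",(345,188),(210,325))):
    print(nm,*tri([ray("scene",S(*s)),ray("top",T(*t))]))
c=[(55,110),(365,65),(440,495),(110,562)]
P=[onz("top",T(*p),50) for p in c];print("top",P)
Q=[onz("scene",S(*p),50) for p in[(345,530),(72,355),(315,135),(585,270)]];print("scene",Q)
for P in(P,Q):print([np.linalg.norm(P[i]-P[(i+1)%4]) for i in range(4)])
# gap line, lip at z 63
print("gap",[onz("top",T(*p),50) for p in((65,288),(395,232))],[onz("scene",S(*p),50) for p in((440,420),(175,262))])
print("lip",onz("top",T(208,172),65),onz("scene",S(258,368),65))
E
```

```text
barL [435.9 268.1 186.9] [np.float64(0.035805143828769155), np.float64(0.03580514382870312)]
barR [442.2 227.4 185.3] [np.float64(1.2865017485035128), np.float64(1.286501748503462)]
lip [578.9 276.   61.2] [np.float64(0.5434001582781859), np.float64(0.5434001582783073)]
levend [497.7 254.1 129.2] [np.float64(4.839477561986855), np.float64(4.839477561986881)]
top [array([613.2, 362.8,  50. ]), array([639.7, 194.9,  50. ]), array([410. , 148.3,  50. ]), array([371.9, 323. ,  50. ])]
scene [array([609.9, 376.4,  50. ]), array([644.1, 203. ,  50. ]), array([423.9, 159.1,  50. ]), array([378.7, 325.5,  50. ])]
[np.float64(169.99886073261283), np.float64(234.2970830206945), np.float64(178.78576703368012), np.float64(244.49528494376122)]
[np.float64(176.70423999927246), np.float64(224.55256483878762), np.float64(172.38823579079363), np.float64(236.73231364200103)]
gap [array([516.9, 353. ,  50. ]), array([549.4, 176. ,  50. ])] [array([519.3, 353.8,  50. ]), array([554.7, 185.3,  50. ])]
lip [578.9 274.8  65. ] [581.  278.5  65. ]
```

Call:
{"method": "step_arm", "body": {"motion": [255, 0.01, -0.03, 0.025, 0, 0, 3.75, 255, 0.025, -0.045, 0.015, 0, 0, 3.75, 255, 0.025, -0.045, 0.01, 0, 0, 3.75, 255, 0.025, -0.045, 0.01, 0, 0, 3.75, 255, 0.025, -0.045, 0.01, 0, 0, 3.75, 255, 0.025, -0.045, 0.01, 0, 0, 3.75, 255, 0.025, -0.045, 0, 0, 0, 3.75, 255, 0.025, -0.045, 0, 0, 0, 3.75], "newtons": 20}}

```text
time_s: 1.1
position: [392.6, 243.1, 260.5]
tool_rot: [[-0.982, -0.187, 0.0], [-0.187, 0.982, 0.0], [-0.0, 0.0, -1.0]]
force: [-0.4, -0.3, 0.3]
gripper_width: 14.2
grip_force: 0.0
```

```bash
python3 - <<'E'
from h import *
np.set_printoptions(precision=1,suppress=True)
save("wrist","w1.png",s=1.5)
print(read_state()["position"]); K,d,R,t=cam("wrist");print(-R.T@t,R)
x=np.array([.984,.179,0]);L=np.array([579,276,0]);p=L-82*x
print(proj("wrist",[p+[0,0,70],L+[0,0,63],[439,247.7,186],p+20*x+[0,0,155]])*1.5)
E
```

```text
[395.  238.9 260.4]
[324.5 226.4 464. ] [[-0.2  1.  -0. ]
 [ 0.9  0.2  0.3]
 [ 0.3  0.  -1. ]]
[[378.6 369.1]
 [377.4 450.8]
 [375.6 355.3]
 [378.6 447.6]]
```

View pics/w1.png

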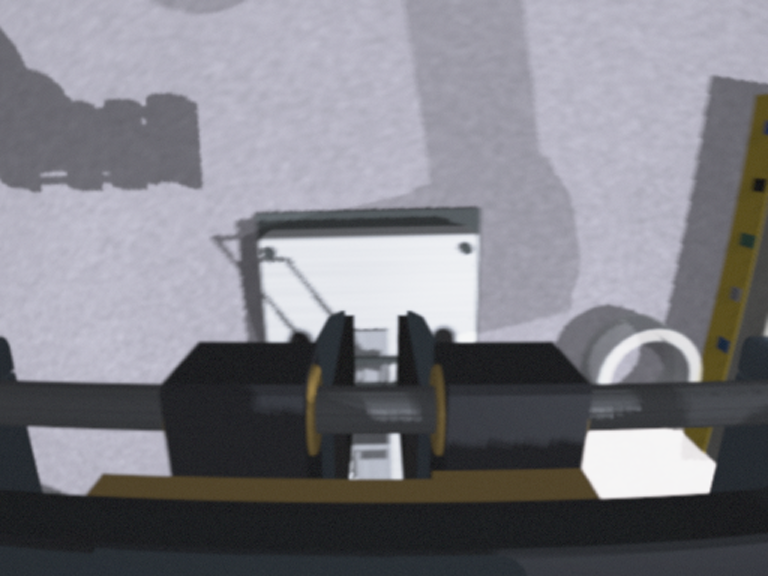

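The wrist view shows the mould square with the tool, the bar between the fingers at (375,360) and the lip at (374,455), both within about 5 px of the projections. Next I go down behind the bar.

Call:
{"method": "step_arm", "body": {"motion": [255, 0, 0.001, -0.03, 0, 0, 0, 255, 0, 0, -0.03, 0, 0, 0, 255, 0, 0, -0.03, 0, 0, 0, 255, 0, 0, 0, 0, 0, 0, 255, 0, 0, 0, 0, 0, 0]}}

```text
time_s: 1.78
position: [392.6, 245.9, 171.4]
tool_rot: [[-0.983, -0.185, 0.001], [-0.185, 0.983, 0.0], [-0.001, 0.0, -1.0]]
force: [-0.3, 0.5, -0.8]
gripper_width: -0.1
grip_force: 0.0
```

```bash
python3 - <<'E'
from h import *
s=read_state();print(s["position"],s["qd"],s["force"],s["joint_pos"],s["tool_rot"])
get_image("top");s=read_state();print(s["position"],s["qd"].round(3),s["joint_pos"].round(4))
E
```

```text
[392.55526258 245.93583201 171.42831266] [ 0.00208222 -0.00998993 -0.00832063 -0.00146572 -0.00454534 -0.00012977] [-0.30599295  0.47542314 -0.77217887] [ 4.30663311e-01  2.78156483e-01  1.74130879e+00 -6.55586996e-06
  1.12135561e+00 -1.32595990e+00] [[-9.82783023e-01 -1.84762102e-01  7.03765930e-04]
 [-1.84761919e-01  9.82783258e-01  3.16828864e-04]
 [-7.50187340e-04  1.81344885e-04 -9.99999702e-01]]
[392.74392537 246.04118215 171.6582851 ] [ 0.001 -0.005  0.    -0.002 -0.005 -0.   ] [ 0.4307  0.2777  1.7412  0.      1.1211 -1.326 ]
```

Call:
{"method": "step_arm", "body": {"motion": [255, 0.0138, -0.0025, 0.003, 0, 0, 0, 255, 0.0138, 0.0025, 0, 0, 0, 0, 255, 0.0138, 0.0025, 0, 0, 0, 0, 255, 0.0118, 0.002, 0, 0, 0, 0, 255, 0.0118, 0.002, 0, 0, 0, 0, 255, 0.0118, 0.002, 0, 0, 0, 0, 255, 0.0098, 0.0018, 0, 0, 0, 0, 255, 0, 0, 0, 0, 0, 0]}}

```text
time_s: 2.82
position: [479.3, 256.1, 173.4]
tool_rot: [[-0.983, -0.185, 0.0], [-0.185, 0.983, 0.0], [-0.0, 0.0, -1.0]]
force: [-0.8, 0.1, 0.1]
gripper_width: 0.4
grip_force: 0.0
```

```bash
python3 - <<'E'
from h import *
save("scene","s2.png",(270,180,370,265),7)
save("top","t2.png",(150,180,240,265),7)
print(read_state()["position"],read_state()["force"])
a,b=[cv2.resize(cv2.imread(f"pics/{n}.png"),None,fx=.57,fy=.57) for n in("s2","t2")]
h=min(a.shape[0],b.shape[0]);cv2.imwrite("pics/m2.png",np.hstack([a[:h],b[:h]]))
E
```

```text
[478.4371255  255.90248777 173.41916442] [-0.00980717  0.71551386  0.50578208]
```

View pics/m2.png

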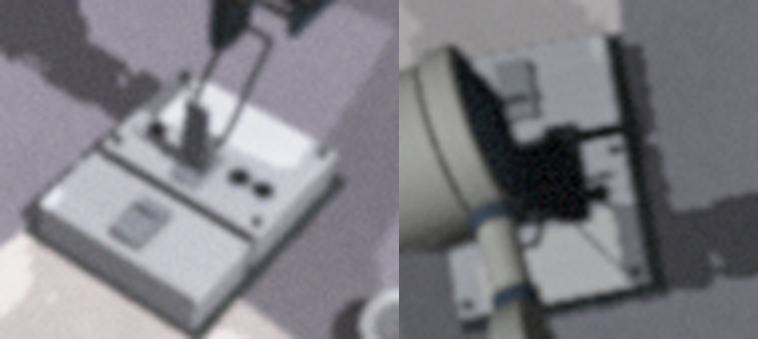

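```bash
python3 - <<'E'
from h import *
im=cv2.imread("pics/raw_s2.png")[120:250,270:390]
cv2.imwrite("pics/s2b.png",cv2.convertScaleAbs(cv2.resize(im,None,fx=4.6,fy=4.6,interpolation=cv2.INTER_CUBIC),alpha=1.5))
x=np.array([.984,.179,0]);y=np.array([-.179,.984,0])
P=[[478.4,255.9,173.4]]+[[439,247.7,186],[498.3,261.3,70]]
for sx in(-16,16):
  for sy in(-13,13):P.append(np.array(P[0])+sx*x+sy*y)
print(((proj("scene",P)-[270,120]+.5)*4.6).round())
E
```

```text
[[259. 352.]
 [289. 314.]
 [230. 456.]
 [257. 334.]
 [284. 349.]
 [234. 354.]
 [261. 370.]]
```

View pics/s2b.png

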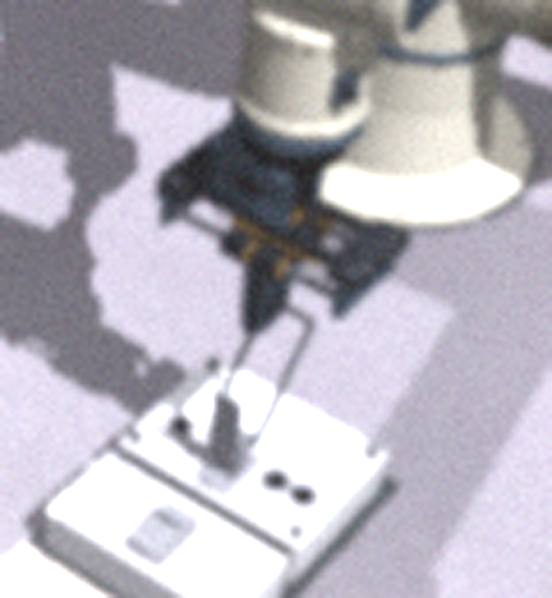

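```bash
python3 - <<'E'
from h import *
x=np.array([.984,.179,0]);y=np.array([-.179,.984,0]);p=np.array([498.3,261.3,0])
for X,Z in((-61,186),(-40,197),(-20,203),(-5,206)):
  P=[p+X*x+s*y+[0,0,Z] for s in(21,-21)]
  print(X,((proj("scene",P)-[270,120]+.5)*4.6).round().tolist(),((proj("top",P)-[150,180]+.5)*7).round().tolist())
a=[cv2.imread(f"pics/raw_t{i}.png")[180:265,150:240] for i in(0,2)]
b=[cv2.imread(f"pics/raw_s{i}.png")[165:250,290:370] for i in(0,2)]
r=lambda q:cv2.convertScaleAbs(cv2.resize(q,None,fx=4.6,fy=3.5*1.3,interpolation=cv2.INTER_CUBIC),alpha=1.4)
w=min(a[0].shape[1],b[0].shape[1])
cv2.imwrite("pics/cmp.png",cv2.resize(np.vstack([np.hstack([r(q[:,:w]) for q in a]),np.hstack([r(q[:,:w]) for q in b])]),(740,600)))
E
```

```text
-61 [[314.0, 328.0], [270.0, 303.0]] [[155.0, 443.0], [240.0, 429.0]]
-40 [[301.0, 331.0], [257.0, 306.0]] [[143.0, 399.0], [230.0, 385.0]]
-20 [[288.0, 339.0], [243.0, 314.0]] [[134.0, 357.0], [221.0, 343.0]]
-5 [[277.0, 346.0], [232.0, 320.0]] [[129.0, 326.0], [215.0, 311.0]]
```

View pics/cmp.png

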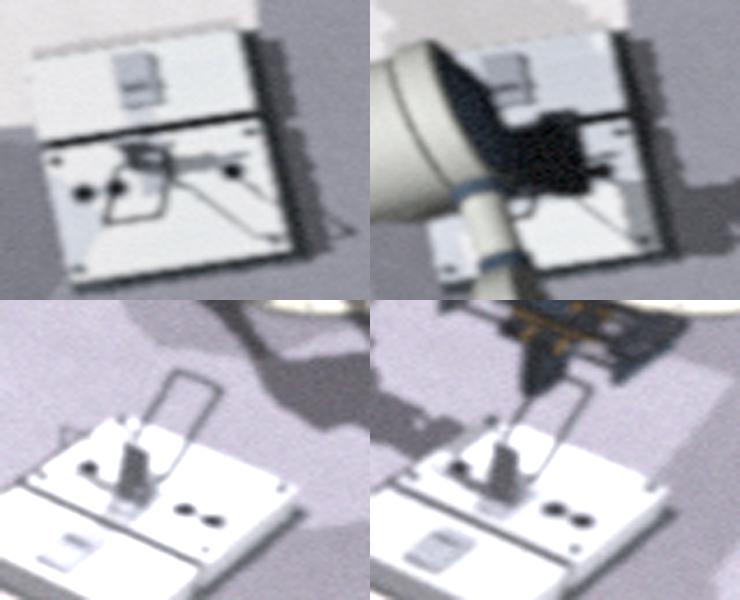

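The picture shows the loop has not moved and the fingertips are just in front of and above the bar, at an apparent z of about 190, so they passed over it. I'll back off and retry lower.

Call:
{"method": "step_arm", "body": {"motion": [255, 0, 0, 0.03, 0, 0, 0, 255, 0, 0, 0.025, 0, 0, 0, 255, -0.028, -0.005, 0, 0, 0, 0, 255, -0.028, -0.005, 0, 0, 0, 0, 255, -0.028, -0.005, 0, 0, 0, 0, 255, 0, 0, -0.04, 0, 0, 0, 255, 0, 0, -0.04, 0, 0, 0, 255, 0, 0, 0, 0, 0, 0]}}

```text
time_s: 3.92
position: [392.7, 240.2, 147.0]
tool_rot: [[-0.983, -0.185, -0.004], [-0.185, 0.983, -0.002], [0.005, -0.001, -1.0]]
force: [0.3, 0.8, 0.3]
gripper_width: 0.8
grip_force: 0.0
```

```bash
cat >> h.py <<'E'
def corner(n,crop):  # ascii of a crop
    im=get_image(n); a,b,c,d=crop; g=im[b:d,a:c].mean(2)
    ch="@#*+-. "; 
    for r in g: print("".join(ch[min(6,int(v/ g.max()*6.99))]*2 for v in r))
E
python3 - <<'E'
from h import *
get_image("top")
print(read_state()["position"],read_state()["force"])
T=np.array(read_state()["position"]);x=np.array([.984,.179,0])
print("tcp top,scene",proj("top",[T]),proj("scene",[T]),"bar scene",proj("scene",[[435.9,268.1,187],[442,227,186]]))
corner("scene",(308,175,352,215))
E
```

```text
[393.95637287 240.72671886 148.57912874] [ 0.26616044  0.30096952 -0.09034104]
tcp top,scene [[182.30866195 254.88419342]] [[338.13209595 189.07531996]] bar scene [[336.9952581  190.27306016]
 [327.76725584 185.04889974]]
--------------------------------------++++++++++++++++**####@@@@##########****++++******
----------------------------------------++++++++++++++**####@@############**++++++++****
--------------------------------------------++++++++++**##################**++++++++++++
--------------------------------------------------++++**################**++++++++++++++
----------------------------------------------------++**##@@@@##########**++++++++++++++
----------------------------------------------------++**################**++++--++------
----------------------------------------------------++**####@@########**++++------------
------------------------------------------------------**##@@######****++----------------
++++--------------------------------------------------**########**++++------------------
**++++--------------------------------++++++++--------++**####**++++---------
[... 1981 characters left out ...]
 ....++******++--..            --..      ......------------------------------
..--............++********++--..        ..--..          ....----------------------------
----......  ....++**********--..........----..              ....------------------------
++++--........--++**********--........--++--..                  ....--------------------
****++--......--++**********--........++--........                ......----------------
####**++......--++****##****--......--++--............                ......------------
**##**++......--************++--..--++--..................                ......--------
******++......++************++++++++++--......................              ......------
```

Call:
{"method": "step_arm", "body": {"motion": [255, 0.0138, 0.0025, 0, 0, 0, 0, 255, 0.0138, 0.0025, 0, 0, 0, 0, 255, 0.0118, 0.002, 0, 0, 0, 0, 255, 0, 0, 0, 0, 0, 0]}}

```text
time_s: 4.53
position: [435.3, 248.2, 148.5]
tool_rot: [[-0.983, -0.184, 0.001], [-0.184, 0.983, 0.0], [-0.001, 0.0, -1.0]]
force: [-0.5, -0.6, -0.8]
gripper_width: 0.8
grip_force: 0.0
```

```bash
python3 - <<'E'
from h import *
print(read_state()["position"],read_state()["force"])
corner("scene",(308,175,352,215))
E
```

```text
[435.30090005 248.15101668 148.54669732] [-0.5401286  -0.56389333 -0.75368806]
----------------------------------++++****##########################****################
--------------------------------------++****####@@@@@@####****####************##########
----------------------------------------++**####@@@@######**********++++++++****########
------------------------------------------**######@@##########********++++++++**########
----------------------------------------++**######@@############****************########
----------------------------------------++**##################********************######
----------------------------------------++**##@@############**++++++++**************####
----------------------------------------++**##@@############**++------++++******########
----------------------------------------++**################**++----------++++****######
--------------------------------------++++**##@@############++++--------------++**######
--------------------------------++++++++**################**++------------------**####**
--------------------------------++********
[... 1838 characters left out ...]
   ..++******++--..          --..        ....--------------------------------
--....        --++********++..        ..--..            ....----------------------------
----......  ..--++********++--        ..--                  ....------------------------
++++--........--++**##******--        --..                      ....--------------------
****++--......--++****##****--      ..--..                        ......----------------
####**++......--++********++--..  ..----..                              ....------------
####**++......--************++--..--++--..                                ......--------
******++......--************++++--++++--..                                    ....------
```

Call:
{"method": "step_arm", "body": {"motion": [255, 0.011, 0.002, 0.004, 0, 0, 0, 255, 0.011, 0.002, 0.004, 0, 0, 0, 255, 0.011, 0.002, 0.004, 0, 0, 0, 255, 0.011, 0.002, 0.004, 0, 0, 0, 255, 0.011, 0.002, 0.004, 0, 0, 0, 255, 0.011, 0.002, 0.002, 0, 0, 0, 255, 0.006, 0.001, 0, 0, 0, 0, 255, 0, 0, 0, 0, 0, 0]}}

```text
time_s: 5.58
position: [506.3, 261.0, 170.3]
tool_rot: [[-0.983, -0.185, -0.0], [-0.185, 0.983, -0.0], [0.0, -0.0, -1.0]]
force: [-0.5, -0.3, 0.3]
gripper_width: 0.4
grip_force: 0.0
```

```bash
python3 - <<'E'
from h import *
print(read_state()["position"],read_state()["force"])
corner("scene",(290,175,342,237))
E
```

```text
[506.31644207 260.97123657 170.25025031] [-0.47500384 -0.25926002  0.25078319]
--------------------------------------++++****######################################################**##
----------------------------------------++++**############################################********######
--------------------------------------------++####@@######################################****++****####
--------------------------------------------++**##@@######################################**********####
--------------------------------------------++++**############################################****######
----------------------------------------------++++**####################################################
------------------------------------------------++++****####@@@@##################********##############
----------------------------------------------------++++**##############****####**++++++++**############
------------------------------------------------------++**######@@@@######**##****++++----++**##########
------------------------------------------------------++**##################
[... 4788 characters left out ...]
--..........----++****++----..............................--..........
..........................--++++--------..........----++**++++--........................................
........................----++++++++--------..........--++++**++----....................................
....................----------++++++++--------............--++++++++--................................--
....................--------------++++++------..............----++**++++--............----..........----
..................--------------------------....................--++++**++----........--++--........----
................----------------------------......  ..............----++++++++----....------......------
```

Call:
{"method": "step_arm", "body": {"motion": [255, 0, 0, 0.02, 0, 0, 0, 255, 0.018, 0.003, 0.01, 0, 0, 0, 255, 0.018, 0.0035, 0, 0, 0, 0, 255, 0.018, 0.0035, 0, 0, 0, 0, 255, 0.018, 0.003, 0, 0, 0, 0, 255, 0, 0, 0, 0, 0, 0]}}

```text
time_s: 6.38
position: [578.4, 274.0, 200.1]
tool_rot: [[-0.983, -0.185, -0.0], [-0.185, 0.983, -0.0], [0.0, -0.0, -1.0]]
force: [-0.5, 0.1, -0.3]
gripper_width: 0.5
grip_force: 0.0
```

```bash
python3 - <<'E'
from h import *
save("scene","s4.png",(270,180,370,265),4);save("wrist","w4.png",(100,150,384,384),1.4)
print(read_state()["position"],read_state()["force"])
a,b=cv2.imread("pics/s4.png"),cv2.imread("pics/w4.png");h=min(len(a),len(b))
cv2.imwrite("pics/m4.png",cv2.convertScaleAbs(np.hstack([a[:h],b[:h]]),alpha=1.3))
E
```

```text
[577.29643602 273.83420828 200.25839019] [-0.37562213 -1.41901825  0.39549396]
```

View pics/m4.png

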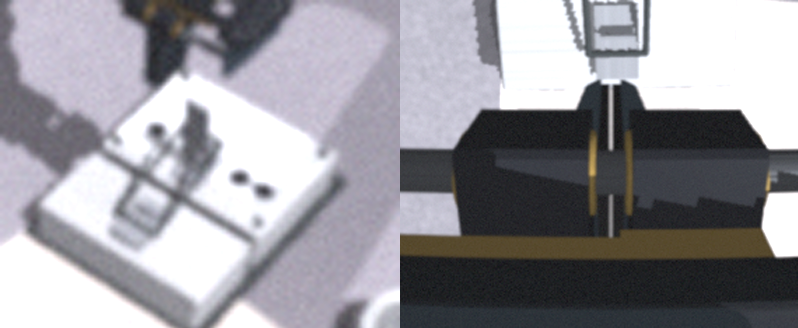

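The loop has dropped round the lip: the wrist view has the bar at (615,52) just on the +x side of the lip at (615,30), and the scene view agrees. Next, the lever.

Call:
{"method": "step_arm", "body": {"motion": [255, 0, 0.001, -0.025, 0, 0, 0, 255, 0, 0, -0.025, 0, 0, 0, 255, 0, 0, -0.025, 0, 0, 0, 255, -0.014, -0.0025, 0, 0, 0, 0, 255, -0.014, -0.0025, 0, 0, 0, 0, 255, -0.014, -0.0025, 0, 0, 0, 0, 255, -0.013, -0.0025, 0, 0, 0, 0, 255, 0, 0, 0, 0, 0, 0]}}

```text
time_s: 7.48
position: [522.2, 264.9, 126.1]
tool_rot: [[-0.983, -0.185, 0.0], [-0.185, 0.983, 0.0], [-0.0, 0.0, -1.0]]
force: [-0.1, 0.8, 0.5]
gripper_width: 0.4
grip_force: 0.0
```

```bash
python3 - <<'E'
from h import *
print(read_state()["position"],read_state()["force"])
corner("scene",(290,180,342,237))
E
```

```text
[522.24015049 264.89242556 126.07636951] [-0.09115983  0.84863     0.54282804]
----------++**############**++++****##################################@@@@@@####****++++------------++++
------------**##########**++++++++++**######@@######################################****++++------------
------------**######******++++------++++**##############################################****++++--------
------------****##**********++++--------++**################################################****++------
------------++****++++++******++++++------++**################################################****++++++
------------++++++------++++******++++++++++**####################################################******
----------------------------++**************############################################################
------------------------------++++++****############################################****################
----------------------------------++++############################################**++++**##############
------------------------------------++**####################################
[... 4263 characters left out ...]
--......--++********++++--..............................--............
................--++**++----++++----------++++++++--++++**++++--........................................
................++****++----++++++++------++**++--....--++**++++----....................................
................--******++----++++++++--++**++--........----++**++++----..............................--
................--++++++++++++++++++++++****++--............----++**++++--............----..........----
................------++++++++++----++++**++--..................--++++**++++--........--++--......------
................----------++++++++++++++++--........................--++++**++----....------......------
```

Call:
{"method": "step_arm", "body": {"motion": [255, -0.012, -0.002, 0, 0, 0, 0, 255, -0.012, -0.002, 0, 0, 0, 0, 255, -0.0115, -0.002, -0.005, 0, 0, 0, 255, -0.0115, -0.002, -0.005, 0, 0, 0, 255, 0, 0, 0, 0, 0, 0]}}

```text
time_s: 8.15
position: [474.9, 256.7, 115.1]
tool_rot: [[-0.983, -0.185, -0.001], [-0.185, 0.983, -0.001], [0.001, -0.0, -1.0]]
force: [1.1, 0.4, 0.4]
gripper_width: 0.5
grip_force: 0.0
```

Call:
{"method": "step_arm", "body": {"motion": [255, -0.007, -0.001, -0.0065, 0, 0, 0, 255, -0.007, -0.001, -0.0065, 0, 0, 0, 255, 0, 0, 0, 0, 0, 0]}}

```text
time_s: 8.52
position: [461.2, 254.7, 101.9]
tool_rot: [[-0.983, -0.185, -0.001], [-0.185, 0.983, -0.001], [0.001, -0.0, -1.0]]
force: [0.8, -0.2, 0.5]
gripper_width: 0.7
grip_force: 0.0
```

Call:
{"method": "step_arm", "body": {"motion": [255, -0.004, -0.001, -0.008, 0, 0, 0, 255, -0.004, -0.001, -0.008, 0, 0, 0, 255, 0, 0, 0, 0, 0, 0]}}

```text
time_s: 8.9
position: [453.3, 252.7, 85.8]
tool_rot: [[-0.983, -0.185, -0.001], [-0.185, 0.983, -0.001], [0.002, -0.0, -1.0]]
force: [-0.9, -0.3, 0.3]
gripper_width: 0.5
grip_force: 0.0
```

```bash
python3 - <<'E'
from h import *
print(read_state()["position"],read_state()["force"])
corner("scene",(294,190,346,232))
E
```

```text
[453.32485394 252.67190199  85.76674957] [-0.93427431 -0.33895236  0.27096843]
******************++------------------------------++++**##########################################**####
******************++--------------------------------++++****##########################****##############
******************++------------------------------------++++**######@@######**####****++++******########
********************--------------------------------------++**####@@@@@@####**##****++++++++++**########
******************++++--------------------------------------**####################**++++++++++**########
********************++------------------------------------++**##################********++++++****######
**********************++++----------------------------------**##################**++++************######
************************++++++------------++++++----------++**################**++++++++**********######
****************************++++--------++****++++--------++**################**++------++++******######
********************************++++++--++****++----------++**##@@##########
[... 2688 characters left out ...]
------++****++++++----..........--++****++--........              ....
..............--++**++------++++++++++--++**++++++--................--++++----++++++++--            ....
..............++**++--......----++**********++++----........................--++**####++--        ......
............--++**++--..........--++********++--..............................--++******--..  ..........
..........--++++++----..--........--++********++--..............................--++++----....  ......--
..........--**++++------------....--++**********++----..............................................----
........--++**++----++++------------++++++----++++++++--..........................................------
```

```bash
python3 - <<'E'
from h import *
x=np.array([.984,.179,0]);p=np.array([498.3,261.3,0]);T=np.array([453.3,252.7,85.8])
for dz in(0,10,20,30):print(dz,proj("scene",[T+[0,0,dz],T-8*x+[0,0,dz],T+8*x+[0,0,dz]]).round(1).tolist())
for th in(.8,1.2,1.57,1.8,2.0):
  e=p+[0,0,70]-87*np.cos(th)*x+[0,0,87*np.sin(th)];f=e+9*(np.sin(th)*x+[0,0,np.cos(th)]);print(th,proj("scene",[e,f]).round(1).tolist())
# finger mask profile in latest picture
g=get_image("scene").mean(2);
for r in range(196,212):print(r,np.where(g[r,318:340]<60)[0]+318)
E
```

```text
0 [[327.0, 209.2], [328.2, 208.1], [325.8, 210.3]]
10 [[327.3, 207.4], [328.6, 206.3], [326.1, 208.5]]
20 [[327.7, 205.5], [328.9, 204.4], [326.5, 206.6]]
30 [[328.0, 203.6], [329.3, 202.5], [326.8, 204.8]]
0.8 [[331.0, 198.5], [330.2, 198.2]]
1.2 [[327.1, 199.0], [325.9, 199.5]]
1.57 [[322.4, 202.3], [320.9, 203.6]]
1.8 [[319.1, 205.6], [317.6, 207.2]]
2.0 [[316.2, 209.0], [314.8, 211.0]]
196 [325 326 327 328 329 330 331 332]
197 [325 326 327 328 329 330 331 332]
198 [325 326 327 328 329 330 331 332]
199 [325 326 327 328 329 330 331]
200 [325 326 327 328 329 330 331]
201 [325 326 327 328 329 330 331]
202 [325 326 327 328 329 330]
203 [325 326 327 328]
204 [325 326 327 328]
205 []
206 []
207 []
208 []
209 []
210 []
211 []
```

The lever has not moved (θ ≈ 1.8). The fingertip is really about 20 mm above the reported TCP: its bottom shows at row 204.7, predicted 209.2. I'll go back over and push 20 mm lower.

Call:
{"method": "step_arm", "body": {"motion": [255, 0, 0, 0.04, 0, 0, 0, 255, 0, 0, 0.04, 0, 0, 0, 255, 0.031, 0.0055, 0, 0, 0, 0, 255, 0.031, 0.0055, 0, 0, 0, 0, 255, 0.031, 0.0055, 0, 0, 0, 0, 255, 0.031, 0.0055, 0, 0, 0, 0, 255, 0, 0, -0.03, 0, 0, 0, 255, 0, 0, -0.03, 0, 0, 0]}}

```text
time_s: 10.0
position: [578.8, 275.0, 106.0]
tool_rot: [[-0.983, -0.185, 0.001], [-0.185, 0.983, 0.0], [-0.001, 0.0, -1.0]]
force: [0.4, 0.8, -0.6]
gripper_width: 0.7
grip_force: 0.0
```

Call:
{"method": "step_arm", "body": {"motion": [255, 0, 0, 0, 0, 0, 0, 255, -0.014, -0.0025, 0, 0, 0, 0, 255, -0.014, -0.0025, 0, 0, 0, 0, 255, -0.014, -0.0025, 0, 0, 0, 0, 255, -0.012, -0.0025, 0, 0, 0, 0, 255, -0.012, -0.002, 0, 0, 0, 0, 255, -0.012, -0.002, 0, 0, 0, 0, 255, 0, 0, 0, 0, 0, 0]}}

```text
time_s: 11.0
position: [499.2, 260.9, 106.5]
tool_rot: [[-0.983, -0.185, -0.001], [-0.185, 0.983, -0.0], [0.001, -0.0, -1.0]]
force: [0.0, 1.0, -0.3]
gripper_width: 0.6
grip_force: 0.0
```

```bash
python3 - <<'E'
from h import *
print(read_state()["position"],read_state()["force"])
corner("scene",(294,185,346,232))
E
```

```text
[499.1502228  260.85791782 106.53982937] [ 0.04391111  0.95916579 -0.28672841]
----------++++**++++++++****++++++------++**##################################################****++++++
------------++++--------++++******++++++++**######################################################******
--------------------------++++************############################################****##############
------------------------------++++****##########################################********##**############
----------------------------------++**######################@@################**++++++++**##############
----------------------------------++**##@@####################################**++----++**##############
------------------------------------++####@@####################################**++++++**##############
------------------------------------++****########################################********##############
++------------------------------------++++****##########################################################
++++--------------------------------------++++**####@@##########**####******
[... 3213 characters left out ...]
--------++****++++++--......  ..--++****++--........            ....  
................--++**++----++++**++------++****++++--..............------------++++++--        ..  ....
................++++++--....----++****++++****++++--..........................++**####++..        ......
..............--++++----........--++++********++--............................--******++--..............
............--++**++----............--**####**++--..............................--++++--..............--
............--****++--------........--++********++--................................................----
............++******++++--------..----**++++++++**++++--..........................................------
```

Call:
{"method": "step_arm", "body": {"motion": [255, -0.0118, -0.002, -0.005, 0, 0, 0, 255, -0.0118, -0.002, -0.005, 0, 0, 0, 255, 0, 0, 0, 0, 0, 0]}}

```text
time_s: 11.42
position: [475.2, 256.7, 96.0]
tool_rot: [[-0.983, -0.185, -0.001], [-0.185, 0.983, -0.0], [0.001, -0.0, -1.0]]
force: [1.2, -0.9, 0.6]
gripper_width: 0.6
grip_force: 0.6
```

Call:
{"method": "step_arm", "body": {"motion": [255, -0.007, -0.001, -0.0065, 0, 0, 0, 255, -0.007, -0.001, -0.0065, 0, 0, 0, 255, 0, 0, 0, 0, 0, 0]}}

```text
time_s: 11.8
position: [461.4, 254.7, 82.8]
tool_rot: [[-0.983, -0.185, -0.002], [-0.185, 0.983, -0.001], [0.002, -0.0, -1.0]]
force: [0.5, 0.1, 0.4]
gripper_width: 0.7
grip_force: 0.3
```

```bash
python3 - <<'E'
from h import *
print(read_state()["position"],read_state()["force"])
corner("scene",(294,190,346,232))
E
```

```text
[461.44934789 254.74882148  82.84904128] [0.46730913 0.14046909 0.39403308]
**************++++----------------------------++**##################################@@####**++--++++**##
****************++------------------------------++**########################################**++++**####
****************++------------------------------++++**########################################****######
****************++--------------------------------++++****################**######******################
******************++----------------------------------++++**######@@######****##**++++++++****##########
******************++------------------------------------++**##############********++++++++++**##########
******************++++------------------------------------**##################****++++++++++**##########
********************++++------------------++++++----------**##################********++++++**##########
**********************++++--------------++++**++++------++**##@@############****++**************########
************************++++++----------++****++++------++**##@@############**+
[... 2685 characters left out ...]
------------++++**++--..........--++****++--........              ..  
..................--++++--....----------------++**++--............------++------++++++--              ..
..................++++++--........------------++**++--......................--++**####++..        ......
................--++++++----..........----++++**++--..........................--********--      ..  ....
..............--++****++------..........++******++--............................--++++--....    ......--
..............--++****++++------......--++**++++++--................................................----
..............--++++++**++++++--------++++++------------..........................................------
```

The lever is now following: its paddle face shows under the finger. I'll keep pressing down.

Call:
{"method": "step_arm", "body": {"motion": [255, -0.0065, -0.001, -0.0085, 0, 0, 0, 255, -0.004, -0.001, -0.0075, 0, 0, 0, 255, 0, 0, 0, 0, 0, 0]}}

```text
time_s: 12.22
position: [451.0, 252.7, 66.7]
tool_rot: [[-0.983, -0.185, -0.002], [-0.185, 0.983, -0.001], [0.002, -0.0, -1.0]]
force: [0.2, -0.6, -0.1]
gripper_width: 0.3
grip_force: 0.0
```

Call:
{"method": "step_arm", "body": {"motion": [255, -0.004, -0.001, -0.005, 0, 0, 0, 255, -0.002, 0, -0.004, 0, 0, 0, 255, 0, 0, 0, 0, 0, 0]}}

```text
time_s: 12.6
position: [445.7, 251.9, 58.2]
tool_rot: [[-0.983, -0.185, -0.001], [-0.185, 0.983, -0.0], [0.001, -0.0, -1.0]]
force: [-0.2, -0.3, 1.2]
gripper_width: 0.2
grip_force: 0.0
```

Call:
{"method": "step_arm", "body": {"motion": [255, 0, 0, -0.003, 0, 0, 0, 255, 0, 0, 0, 0, 0, 0]}}

```text
time_s: 12.85
position: [446.0, 252.0, 55.4]
tool_rot: [[-0.983, -0.185, -0.0], [-0.185, 0.983, -0.0], [0.0, -0.0, -1.0]]
force: [-0.1, -0.9, 0.3]
gripper_width: 0.2
grip_force: 0.0
```

```bash
python3 - <<'E'
from h import *
print(read_state()["position"],read_state()["force"])
corner("scene",(294,190,346,232))
E
```

```text
[446.04439763 251.98219997  55.38310027] [-0.1105982  -0.89731189  0.2835977 ]
**********************++++----------------++++++********##########################################****##
************************++++------------------++++**##########################################********##
**************************++--------------------++++########################################**++++++****
**************************++----------------------++**######################################**++++++++**
**************************++++--------------------++**######################################****++++****
**************************++++--------------------++++****######################################******##
****************************++------------------------++++****################**####****################
****************************++------------++++++----------++**######@@######****##****++++******########
******************************++++------++++**++++----------++**############********++++++++++**########
********************************++++++++++******++----------++**############
[... 2688 characters left out ...]
----------------++**++++--......--++****++----......                ..
....................--++++----------------------++++**++--..........----------++++++++--              ..
..................++++++--......----------------++++++--....................--++**####++..        ......
................--++**++----..........--------++**++--........................--******++--        ......
..............--++****++------..........--++++**++--............................--++++--..      ......--
..............--++****++++--------......--++****++----..............................................----
..............--++++++**++++++----------++++++----------..........................................------
```

Call:
{"method": "step_arm", "body": {"motion": [255, 0, 0, -0.003, 0, 0, 0, 255, 0, 0, 0, 0, 0, 0]}}

```text
time_s: 13.15
position: [445.9, 251.9, 52.3]
tool_rot: [[-0.983, -0.185, -0.0], [-0.185, 0.983, -0.0], [0.0, -0.0, -1.0]]
force: [-0.3, 0.2, -0.5]
gripper_width: 0.6
grip_force: 0.0
```

Call:
{"method": "step_arm", "body": {"motion": [255, 0, 0, -0.003, 0, 0, 0, 255, 0, 0, 0, 0, 0, 0]}}

```text
time_s: 13.4
position: [445.9, 251.9, 49.3]
tool_rot: [[-0.983, -0.185, -0.0], [-0.185, 0.983, -0.0], [0.0, -0.0, -1.0]]
force: [-0.2, 0.3, 0.4]
gripper_width: 0.4
grip_force: 0.0
```

Call:
{"method": "step_arm", "body": {"motion": [255, 0, 0, -0.003, 0, 0, 0, 255, 0, 0, 0, 0, 0, 0]}}

```text
time_s: 13.65
position: [445.9, 251.9, 46.3]
tool_rot: [[-0.983, -0.185, -0.0], [-0.185, 0.983, -0.0], [0.0, -0.0, -1.0]]
force: [0.9, 0.3, 0.2]
gripper_width: 0.7
grip_force: 0.0
```

Call:
{"method": "step_arm", "body": {"motion": [255, 0, 0, -0.003, 0, 0, 0, 255, 0, 0, 0, 0, 0, 0]}}

```text
time_s: 13.9
position: [446.2, 252.1, 45.4]
tool_rot: [[-0.983, -0.185, 0.001], [-0.185, 0.983, 0.0], [-0.001, 0.0, -1.0]]
force: [-11.3, -4.2, 45.2]
gripper_width: 0.5
grip_force: 22.4
```

```bash
python3 - <<'E'
from h import *
print(read_state()["position"],read_state()["force"])
x=np.array([.984,.179,0]);p=np.array([498.3,261.3,70]);T=np.array(read_state()["position"])
print(proj("scene",[T,T+[0,0,20],T+[0,0,30]]).round(1).tolist())
for th in(0,.3,.5,.8):
  y=np.array([-.179,.984,0]);print(th,proj("scene",[p-87*np.cos(th)*x+[0,0,87*np.sin(th)]+9*(np.sin(th)*x+[0,0,np.cos(th)])+s*y for s in(-13,13)]).round(1).tolist())
corner("scene",(294,190,346,232))
E
```

```text
[446.18939547 252.07129968  45.35451204] [-11.31019186  -4.1899783   45.2341569 ]
[[326.9, 215.6], [327.5, 212.0], [327.9, 210.2]]
0 [[330.2, 203.2], [335.8, 206.5]]
0.3 [[330.1, 199.5], [335.8, 202.7]]
0.5 [[329.4, 197.8], [335.1, 201.0]]
0.8 [[327.3, 196.6], [333.1, 199.9]]
************************++++****++++++++****++++------++**##############################################
**************************++++++------++++******++++++++**##############################################
**************************++++------------++++**********########################################********
****************************++----------------++****########################################************
****************************++++----------------++**########################################++++++++****
******************************--------------------**######################################**++++++++****
******************************--------------------++**######################################****++++**##
******************************++----------++++++--++++**################################
[... 2886 characters left out ...]
----------------++**++++--......--******++------....                ..
....................--++++--..------------..----++++**++--........------------++**++++--            ....
..................--++++--......----------------++++++--......................++**####++..          ....
................--++++++--............--------++++++--........................--****##**--..      ......
..............--++****++------..........--++****++--............................--++++--......  ......--
..............--++****++++--------......--++****++----..............................--......  ......----
..............--++++****++++------------++++++----------..........................................------
```

It met a hard stop, so the lever appears fully down. I'll lift and inspect.

Call:
{"method": "step_arm", "body": {"motion": [255, 0, 0, 0.005, 0, 0, 0, 255, 0, 0, 0.03, 0, 0, 0, 255, 0, 0, 0.04, 0, 0, 0, 255, -0.03, 0.0, 0.05, 0, 0, 0, 255, -0.05, -0.02, 0.02, 0, 0, 0, 255, -0.05, -0.02, 0, 0, 0, 0, 255, 0, 0, 0, 0, 0, 0]}}

```text
time_s: 14.82
position: [312.5, 210.7, 188.6]
tool_rot: [[-0.983, -0.185, -0.001], [-0.185, 0.983, -0.0], [0.001, -0.0, -1.0]]
force: [1.2, 0.6, 0.6]
gripper_width: 0.8
grip_force: 0.0
```

```bash
python3 - <<'E'
from h import *
print(read_state()["position"],read_state()["force"])
save("scene","s9.png",(275,180,365,265),4.4);save("top","t9.png",(150,180,240,265),4.4)
a,b=cv2.imread("pics/s9.png"),cv2.imread("pics/t9.png")
cv2.imwrite("pics/m9.png",cv2.convertScaleAbs(np.hstack([a,b]),alpha=1.2))
E
```

```text
[312.54516142 210.65350141 188.60385214] [1.16491687 0.63924493 0.56451864]
```

View pics/m9.png

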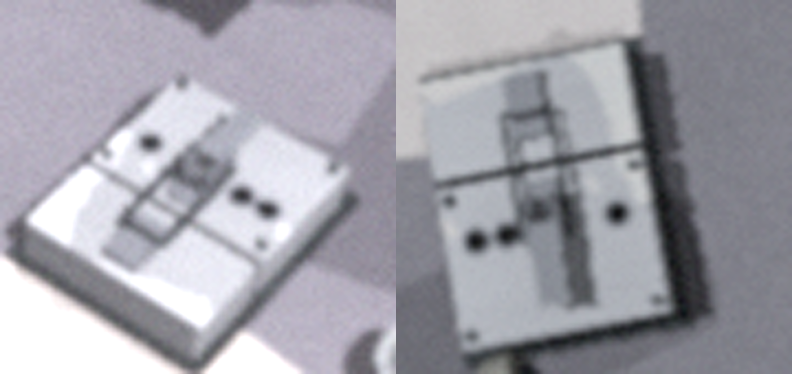

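The final picture shows the lever flat, pointing to the mould's -x, from (540,205) to (550,305) in the top view. The loop is hooked past the lip at (528,112), and the arm is clear.

```bash
python3 -c "
from plant import *
print(close_job())"
```

```text
the job is handed in; nothing more can be done
None
```

The wide mould is clamped and the job is handed in at about 15 s: its loop is behind the keeper lip and its lever lies flat and stayed down after I let go. The final press on the lever hit a hard stop and the wrist read about 47 N for a moment. I did not go near the narrow mould, jar, tape or spatula, but did not check them in a final picture.

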